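# Widen the veneer strip gauge by four clicks

### The job

Widen the veneer strip gauge by exactly four clicks: with a fingertip, gently push a rib of its click-stop dial clockwise (seen from above), one felt click after another, and stop when it drops into the fourth, without going past it or turning backwards. Only push the dial, do not grip it; keep off the gauge's board and the sliding fence that the dial drives, and leave everything else where it is. Finish with the dial resting in its stop and the hand clear.

Things in the scene. Friction and masses are not known exactly. Their poses are not given: they have to be found in the camera images.
- dial (a joint): turn of the click-stop dial, rad: 0 at the start (resting in a stop), growing clockwise seen from above; 15 stops a turn, 0.419 rad apart, with no end stop near. It resists up to half-way to the next stop, then snaps into it by itself, away from the finger: pushed 45 mm from the axis, the force rises to 2 to 3.5 N (varies from run to run; more nearer the axis), then drops to nothing. Let go, it rests in a stop
- head: round grey head, 148 mm across, fixed on the gauge board at any yaw, carrying the dial on its vertical axis. Origin on the axis, at the head's underside (20 mm above the bench). The dial is a dark steel disc, 120 mm across, its top 70 mm above the bench, with a central boss 32 mm across reaching 90 mm above the bench, and three ribs on top
- dial_axis (a point): point on the dial's vertical axis at the ribs' top, 88 mm above the bench. From here three upright aluminium ribs run outwards 120 degrees apart, 12 mm thick, standing 18 mm above the disc: two reach 58 mm from the axis, the third (the pointer) 74 mm, past the disc's rim. A closed pair of fingers fits between two ribs
- pointer_tip (a point): outer end of the pointer rib (the longest of the three), mid-width, at its top edge, 74 mm from the axis; turns with the dial. It may start in any direction
- board: wooden board of the strip gauge, 260 mm (its x) by 420 mm (its y) by 20 mm thick, fixed on the bench. Origin on its underside, below the dial's axis; the board runs from y = +85 mm to y = -335 mm, with a flat steel cutting edge across it at y = -78 mm. It carries the fence
- fence (a joint): travel of the aluminium fence, m: 0 at the start, 5 mm more for each click of the dial clockwise. The fence is a bar 240 mm (board's x) by 22 mm, its top 43 mm above the bench, lying across the board, centred at the board's y = -153 mm at the start and sliding to -y. Not to be touched
- cap0: small turned wooden cap, 24 mm across, 25 mm high, standing on the board beyond the fence. Bystander: not to be disturbed. Origin at the centre of its underside.
- cap1: a second such cap. Bystander: not to be disturbed. Origin at the centre of its underside.
- cap2: a third such cap. Bystander: not to be disturbed. Origin at the centre of its underside.
- bottle: small white glue bottle, 48 mm across, 85 mm high, beside the head. Bystander: not to be disturbed. Origin at the centre of its underside.
- bowl: white bowl, 110 mm across, 50 mm high, beyond the board. Bystander: not to be disturbed. Origin at the centre of its underside.
- carton: small card carton, 50 x 70 x 75 mm, beyond the board. Bystander: not to be disturbed. Origin at the centre of its underside.
- spool: empty wooden spool, 48 mm across, 50 mm high, beside the board. Bystander: not to be disturbed. Origin at the centre of its underside.
- brush: flat glue brush 200 mm long lying beside the bottle and spool. Bystander: not to be disturbed. Origin at the centre of its underside.

How it is judged:
By the outcome, as a careful person would: the job done as asked, in the order asked, and still so for the second after the job is handed in, with the robot touching nothing.
It also fails if it takes over 54 s, if anything falls off the work surface, if the arm or the gripper's body presses on something with over 40 N, if the wrist force passes 120 N, or if a joint passes its speed limit or range.

### The arm

A 6-joint arm with a two-finger parallel gripper is mounted at the origin on the work surface. World frame = base frame: x ahead of the robot, y to its left, z up, the work surface at z = 0. Lengths are in m, angles in rad, forces in N, time in s.
With the tool pointing down it reaches from about 0.325 to 0.9 m from the base axis. Payload 6.1 kg.
Tool frame: the origin (TCP) lies midway between the tips of the shut fingers; the grasp point (between the pads) lies 19 mm behind it (grasp_offset is the distance from the TCP to the grasp point, in m); y points along the fingers, x is the direction in which the jaws open and shut, and the axes are right-handed (so a half turn about y gives the same grasp; the last joint's range is limited). The gripper opens to 85 mm and grips with 20 to 120 N. Pads are 22 mm wide; open, the fingers measure 114 mm over their backs; the gripper's body (76 mm by 85 mm) begins 54 mm behind the grasp point. The pads swing forward as they close: fully open they stand 13 mm farther back than shut.
Start: joints at [1.087, 0.22, 1.526, -0, 1.395, -0.126], TCP at [0.219, 0.585, 0.204] pointing down, gripper open.
Joint ranges: [-2.98, 2.98], [-0.91, 2.08], [0.09, 2.57], [-1.24, 4.39], [0.2, 2.65], [-2.68, 2.68]. Speed limits (rad/s): [2.57, 2.57, 3.01, 3.14, 3.14, 3.14].

### API

Orientations are given as a unit quaternion [w, x, y, z].
In Python, from cell import sense, capture, calibration, close_job, grasp_offset gives the robot as it stands.
- The arm moves only by the shell command python3 -m jog 'ROWS' [OPENING] [FORCE]. ROWS is JSON, a list of rows, each a list of 2 entries, a list of its own where there are three numbers: the shift along the tool's x, y, z in mm, then the turn, a rotation vector about the tool's x, y, z in degrees. In form: [[[dx, dy, dz], [wx, wy, wz]], ...]. A call has 1 to 12 rows; each row shifts and turns the commanded pose from where the row before left it, along the tool's axes as they then stand; what a row does not reach is not made up. A row lasts 1/10 s, in which the tool goes at most 50 mm and 8.59 degrees, less where a joint would pass 70% of its speed; a pose out of reach is approached as far as the arm can. A call with a gripper value outside its range is refused whole. OPENING is the finger opening in mm, from 0 to 85.4, set as the call begins (- or left out, the last holds). The fingers move at their own pace and stop on an object; FORCE is the grip in N (left out, the last holds). Time passes only in rows, so rows that do not move let the fingers close. It gives the time, the measured TCP pose, the force and the opening at its end, in the units of the state.
- sense(): the state, without advancing time (a new reading comes with each control period).
- capture(name): name is "side" or "top"; returns the picture (480x640x3 uint8, red, green, blue); there is no depth.
- calibration(name): a dict with "fx", "fy", "cx", "cy" (pixels), "extrinsics" (4x4, takes a point from camera to world coordinates). Camera axes: x right, y down, z forward; pixel columns grow to the right and rows downward; lengths in m; the calibration is good to about 2 mm. A picture is of the moment at which its call begins. calibration takes no time and is no camera call.
- close_job(): hands the job in, once; it reports no verdict.
The state is a dict: "t": time; "qpos": joint angles; "dq": joint speeds; "tau": joint torques, N m; "tcp_pos": TCP position; "tool_rot": TCP orientation; "wrist_force": force on the tool from outside, world axes, zero at the start; "ft_torque": the same for the moment, N m; "gripper_width": finger opening in m.
Only numpy, scipy, OpenCV 4.12 (cv2) and the standard library are available. Lean on these libraries where they do the work, as an engineer would, in place of code of your own. Each camera call takes 0.05 s, during which the arm holds its last target. There are 200 camera calls.

## Working session

There is one attempt and no reset: what is moved stays moved. The work goes in short steps, Python scripts to look and compute and a shell command to move; the robot and the scene stay as the last step left them, time stands still between calls to the robot, and variables do not carry over. Pictures are saved under pics/ and viewed, about 8 in all and at most 12, crops included, and the job is handed in when it is done.

```bash
mkdir -p pics; python3 - <<'E'
from cell import *
import cv2
for n in("top","side"):
    cv2.imwrite(f"pics/{n}0.png",capture(n)[:,:,::-1]); c=calibration(n); print(n,c)
s=sense();print({k:s[k] for k in("t","tcp_pos","tool_rot","wrist_force","gripper_width")})
E
```

```text
top {'fx': 497.0922045042529, 'fy': 497.0922045042529, 'cx': 315.421158576762, 'cy': 237.59215554869056, 'extrinsics': array([[ 0.01013093, -0.99605979,  0.08810367,  0.53409674],
       [-0.99992791, -0.01065918, -0.00552733,  0.04752177],
       [ 0.00644466, -0.08804133, -0.99609597,  0.98604323],
       [ 0.        ,  0.        ,  0.        ,  1.        ]])}
side {'fx': 465.65849623496604, 'fy': 465.65849623496604, 'cx': 316.87391334674834, 'cy': 245.5576946437529, 'extrinsics': array([[-0.98695186, -0.11320426,  0.1145025 ,  0.52318769],
       [-0.16080488,  0.65661167, -0.73688731,  0.66471345],
       [ 0.00823511, -0.74568486, -0.66624791,  0.65162727],
       [ 0.        ,  0.        ,  0.        ,  1.        ]])}
{'t': 0.1, 'tcp_pos': array([0.21859351, 0.58487266, 0.20316876]), 'tool_rot': array([-0.58069123,  0.58129295,  0.40247299, -0.40362321]), 'wrist_force': array([-0.44955624,  0.12076769, -0.23949539]), 'gripper_width': 0.08513477910112974}
```

View pics/top0.png

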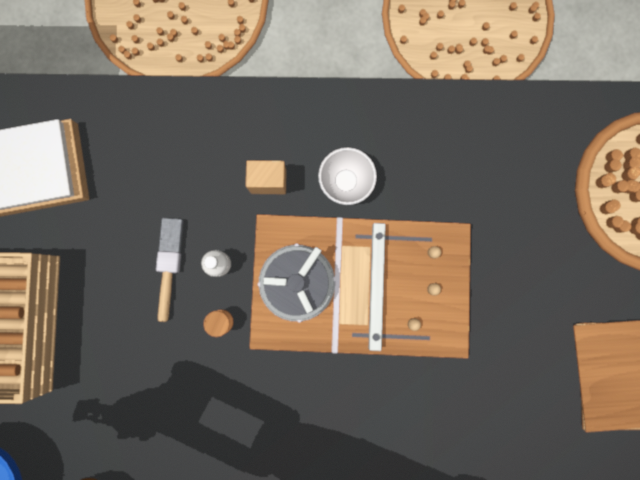

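View pics/side0.png

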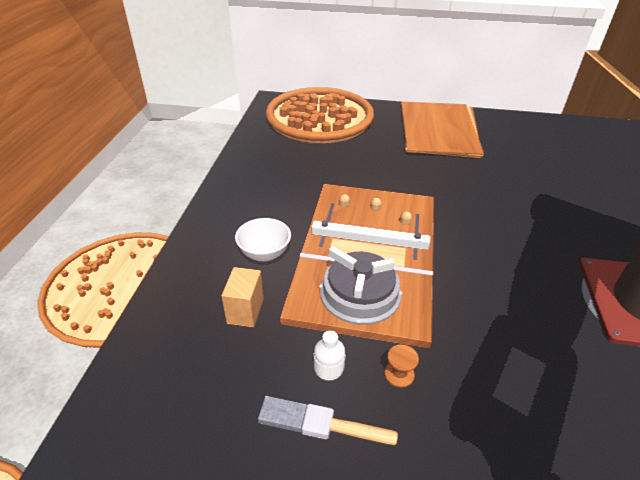

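The top view shows the dial at about (297,283) px. The pointer rib runs to (319,250), and the other two ribs run to (264,282) and (309,309). The fence is at column 378. In the side view the dial is at (362,275), and the bottle, spool and carton stand clear of it.

```bash
cat > h.py <<'E'
from cell import *
import numpy as np, cv2
from scipy.spatial.transform import Rotation as R
def ray(n,uv,z):
    c=calibration(n);T=c["extrinsics"];uv=np.atleast_2d(uv).astype(float)
    d=np.c_[(uv[:,0]-c["cx"])/c["fx"],(uv[:,1]-c["cy"])/c["fy"],np.ones(len(uv))]@T[:3,:3].T
    return (T[:3,3]+d*((z-T[2,3])/d[:,2])[:,None])
def proj(n,P):
    c=calibration(n);T=c["extrinsics"];p=(np.atleast_2d(P)-T[:3,3])@T[:3,:3]
    return np.c_[p[:,0]/p[:,2]*c["fx"]+c["cx"],p[:,1]/p[:,2]*c["fy"]+c["cy"]]
def ribs(im,n="top",box=(255,240,337,325)):
    x0,y0,x1,y1=box
    m=np.zeros(im.shape[:2],np.uint8);m[y0:y1,x0:x1]=(im[y0:y1,x0:x1].min(2)>165)*255
    k,l,s,ce=cv2.connectedComponentsWithStats(m)
    out=[]
    for i in range(1,k):
        if s[i,4]>60:
            uv=np.argwhere(l==i)[:,::-1]; out.append((s[i,4],ray(n,uv,.088)[:,:2]))
    return out
E
python3 - <<'E'
from h import *
im=capture("top")
L=[]
for a,P in ribs(im):
    r=cv2.minAreaRect((P*1000).astype(np.float32)); c=P.mean(0)
    _,_,V=np.linalg.svd(P-c); print(a,np.round(c,4),np.round(r[1],1),V[0].round(3)); L.append((c,V[0]))
# lines' common point
g=[(c,d) for c,d in L]
A=sum(np.eye(2)-np.outer(d,d) for c,d in g);b=sum((np.eye(2)-np.outer(d,d))@c for c,d in g)
if len(g)==3:
    o=np.linalg.solve(A,b);print("axis",o)
    for (a,P) in ribs(im):
        q=P-o;print(np.degrees(np.arctan2(*q.mean(0)[::-1])).round(1),np.hypot(*q.T).max().round(4))
s=sense();print(R.from_quat(s["tool_rot"],scalar_first=True).as_matrix().round(3))
cv2.imwrite("pics/c.png",cv2.resize(im[230:335,240:400],None,fx=5,fy=5,interpolation=cv2.INTER_NEAREST)[:,:,::-1])
# fence centre, top z=.043
print(ray("top",[[378,224],[377,350]],.043)[:,:2], ray("top",[[257,215],[250,350]],.02)[:,:2])
E
```

```text
1138 [0.5291 0.0877] [139.  120.4] [-0.998  0.057]
134 [0.4939 0.0063] [96.3  5.4] [-1.     0.027]
[[ 0.35  -0.001 -0.937]
 [ 0.937 -0.001  0.35 ]
 [-0.002 -1.     0.   ]]
[[ 0.64485831 -0.07701388]
 [ 0.40787439 -0.07491596]] [[0.66271014 0.1569592 ]
 [0.40254633 0.16500326]]
```

View pics/c.png

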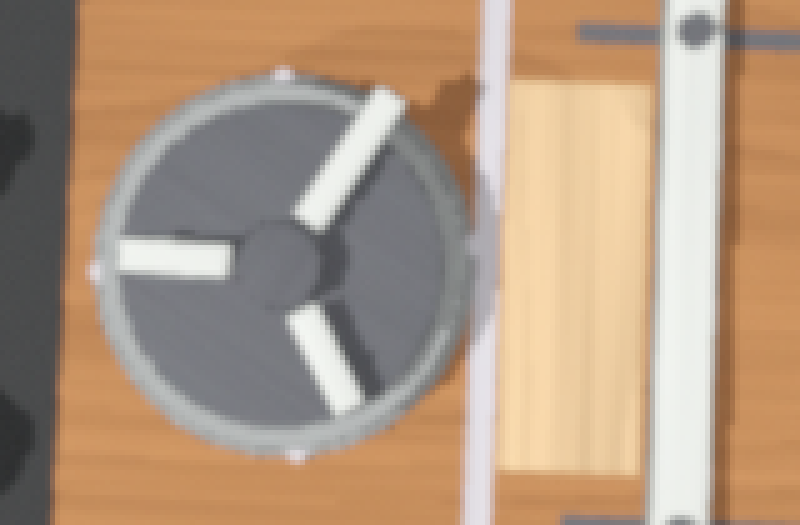

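The crop shows the boss centre at about (295.6,281.6) px and three bright ribs. The pointer runs up and to the right to (319,249). My threshold let the grey ring through, so I'll raise it.

```bash
sed -i 's/>165/>205/; s/box=(255,240,337,325)/box=(258,242,332,322)/' h.py; cat >> h.py <<'E'
def dial(im):
    Q=[(a,P) for a,P in ribs(im)]
    g=[]
    for a,P in Q:
        c=P.mean(0);d=np.linalg.svd(P-c)[2][0];g.append((c,d,P))
    A=sum(np.eye(2)-np.outer(d,d) for c,d,_ in g);b=sum((np.eye(2)-np.outer(d,d))@c for c,d,_ in g)
    o=np.linalg.solve(A,b)
    return o,[(len(P),np.degrees(np.arctan2(*(c-o)[::-1])).round(1),np.hypot(*(P-o).T).max().round(4)) for c,d,P in g]
E
python3 - <<'E'
from h import *
print(dial(capture("top")), ray("top",[[295.6,281.6]],.09))
E
```

```text
(array([0.53184539, 0.0782769 ]), [(176, np.float64(-33.3), np.float64(0.0733)), (129, np.float64(86.3), np.float64(0.0566)), (133, np.float64(-152.6), np.float64(0.0566))]) [[0.53366662 0.07732632 0.09      ]]
```

The axis is at (0.532, 0.078). The ribs lie at -33° (pointer), 86° and -153°, with radii 73, 57 and 57 mm, which matches the given sizes. I'll push the 86° rib from its counterclockwise side.

```bash
python3 -m jog '[[[-18.8,0,-24],[0,0,0]],[[-18.8,0,-24],[0,0,0]],[[-18.8,0,-24],[0,0,0]],[[-18.8,0,-24],[0,0,0]],[[-18.8,0,-24],[0,0,0]],[[-18.8,0,-24],[0,0,0]],[[-18.8,0,-24],[0,0,0]],[[-18.8,0,-24],[0,0,0]],[[-18.8,0,-24],[0,0,0]]]' 0 20
python3 -m jog '[[[-18.8,0,-24],[0,0,0]],[[-18.8,0,-24],[0,0,0]],[[-18.8,0,-24],[0,0,0]],[[-18.8,0,-24],[0,0,0]],[[-18.8,0,-24],[0,0,0]],[[-18.8,0,-24],[0,0,0]],[[-18.8,0,-24],[0,0,0]],[[-18.8,0,-24],[0,0,0]],[[-18.8,0,-24],[0,0,0]]]'
python3 -m jog '[[[0,0,0],[0,-8.4,0]],[[0,0,0],[0,-8.4,0]],[[0,0,0],[0,-8.4,0]],[[0,0,0],[0,-8.4,0]],[[0,0,0],[0,0,0]],[[0,0,0],[0,0,0]],[[0,0,0],[0,0,0]]]'
cat >> h.py <<'E'
O=np.array([531.8,78.3])
def st():
    s=sense();M=R.from_quat(s["tool_rot"],scalar_first=True).as_matrix();p=s["tcp_pos"]*1000
    d=np.r_[O,0]-p;v=-d@M
    n=-M[:,2]
    print("t%.1f z%.1f rho%.1f w%.1f th_f%.1f tilt %s Fpush%.2f F%s wid%.1f"%(s["t"],p[2],v[0],v[2],np.degrees(np.arctan2(M[1,0],M[0,0])),M[2,[0,2]].round(3),-s["wrist_force"]@n,s["wrist_force"].round(2),s["gripper_width"]*1e3))
E
python3 -c "
from h import *
st()"
```

```text
t: 1.1
tcp_pos: [0.3623, 0.3501, 0.2041]
tool_rot: [-0.581, 0.581, 0.403, -0.403]
wrist_force: [0.3, 0.6, 1.3]
gripper_width: 0.0001
t: 2.0
tcp_pos: [0.5054, 0.116, 0.2041]
tool_rot: [0.581, -0.581, -0.403, 0.403]
wrist_force: [-0.1, -0.0, 1.0]
gripper_width: 0.0001
t: 2.7
tcp_pos: [0.5049, 0.1172, 0.2042]
tool_rot: [0.441, -0.44, -0.553, 0.553]
wrist_force: [-0.2, 0.1, 0.4]
gripper_width: 0.0001
t2.7 z204.2 rho43.9 w17.5 th_f102.9 tilt [0. 0.] Fpush0.21 F[-0.25  0.14  0.44] wid0.1
```

```bash
python3 -m jog '[[[0,20,0],[0,0,0]],[[0,20,0],[0,0,0]],[[0,20,0],[0,0,0]],[[0,20,0],[0,0,0]],[[0,16,0],[0,0,0]],[[0,0,0],[0,0,0]],[[0,0,0],[0,0,0]]]'
python3 - <<'E'
from h import *
st()
a=capture("side")[190:345,280:440];b=capture("top")[230:335,240:400]
a=cv2.resize(a,(480,465));b=cv2.resize(b,(700,460))[:, :320]
cv2.imwrite("pics/d.png",np.hstack([a,cv2.resize(b,(320,465))])[:,:,::-1])
E
```

```text
t: 3.4
tcp_pos: [0.505, 0.1172, 0.1084]
tool_rot: [0.44, -0.44, -0.553, 0.554]
wrist_force: [0.6, 0.9, 0.5]
gripper_width: -0.0002
t3.4 z108.4 rho43.9 w17.4 th_f103.0 tilt [0. 0.] Fpush-0.83 F[0.64 0.92 0.49] wid-0.2
```

View pics/d.png

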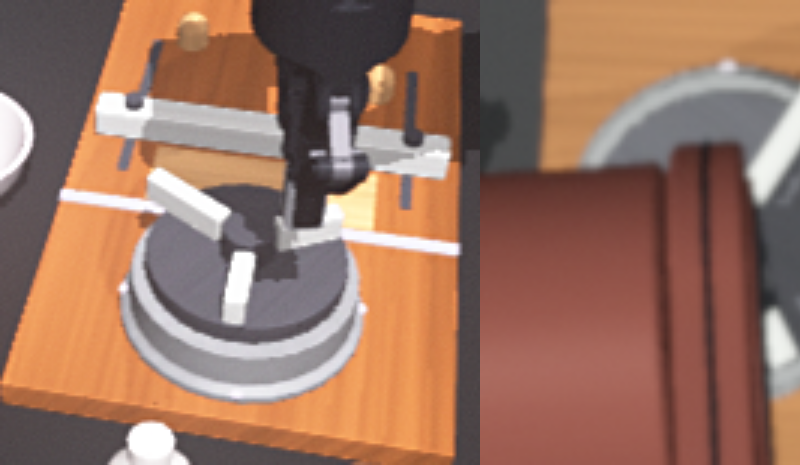

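The side view shows the closed fingertip hovering clear, on the counterclockwise side of the near rib (rib at about (238,285) in the crop). The arm hides the dial in the top view. I'll lower it and approach.

```bash
python3 -m jog '[[[0,10,0],[0,0,0]],[[0,10,0],[0,0,0]],[[0,10,0],[0,0,0]],[[0,0,0],[0,0,0]],[[0,0,0],[0,0,0]]]'; python3 -c "
from h import *
st()"
python3 -m jog '[[[0.57,0,-1.58],[0,2,0]],[[0.57,0,-1.58],[0,2,0]],[[0.57,0,-1.58],[0,2,0]],[[0.57,0,-1.58],[0,2,0]],[[0.57,0,-1.58],[0,2,0]],[[0.57,0,-1.58],[0,2,0]],[[0,0,0],[0,0,0]],[[0,0,0],[0,0,0]]]'; python3 -c "
from h import *
st()"
```

```text
t: 4.0
tcp_pos: [0.5045, 0.1171, 0.0775]
tool_rot: [0.44, -0.439, -0.553, 0.554]
wrist_force: [0.4, -0.6, -0.9]
gripper_width: -0.0001
t4.0 z77.5 rho44.0 w17.9 th_f103.1 tilt [0.    0.001] Fpush-0.29 F[ 0.43 -0.61 -0.86] wid-0.1
t: 4.8
tcp_pos: [0.5141, 0.1219, 0.0785]
tool_rot: [-0.495, 0.495, 0.505, -0.505]
wrist_force: [-0.2, -0.3, 0.6]
gripper_width: -0.0
t4.8 z78.5 rho43.9 w16.8 th_f91.2 tilt [-0. -0.] Fpush0.19 F[-0.18 -0.26  0.62] wid-0.0
```

```bash
s(){ python3 -c "
from h import *
st()"; }
python3 -m jog '[[[0.57,0,-1.58],[0,2,0]],[[0.57,0,-1.58],[0,2,0]],[[0,0,0],[0,0,0]]]' >/dev/null; s
python3 -m jog '[[[0.29,0,-0.79],[0,1,0]],[[0.29,0,-0.79],[0,1,0]],[[0.29,0,-0.79],[0,1,0]],[[0,0,0],[0,0,0]]]' >/dev/null; s
python3 -m jog '[[[0.29,0,-0.79],[0,1,0]],[[0.29,0,-0.79],[0,1,0]],[[0,0,0],[0,0,0]]]' >/dev/null; s
python3 -m jog '[[[0.29,0,-0.79],[0,1,0]],[[0.29,0,-0.79],[0,1,0]],[[0,0,0],[0,0,0]]]' >/dev/null; s
python3 -m jog '[[[0.29,0,-0.79],[0,1,0]],[[0.29,0,-0.79],[0,1,0]],[[0,0,0],[0,0,0]]]' >/dev/null; s
python3 -m jog '[[[0.29,0,-0.79],[0,1,0]],[[0,0,0],[0,0,0]]]' >/dev/null; s
python3 -m jog '[[[0.29,0,-0.79],[0,1,0]],[[0,0,0],[0,0,0]]]' >/dev/null; s
python3 -m jog '[[[0.29,0,-0.79],[0,1,0]],[[0,0,0],[0,0,0]]]' >/dev/null; s
python3 -m jog '[[[0.29,0,-0.79],[0,1,0]],[[0,0,0],[0,0,0]]]' >/dev/null; s
python3 -m jog '[[[0.29,0,-0.79],[0,1,0]],[[0,0,0],[0,0,0]]]' >/dev/null; s
```

```text
t5.1 z78.4 rho43.9 w16.8 th_f87.1 tilt [ 0. -0.] Fpush-0.10 F[ 0.13  0.56 -0.29] wid0.0
t5.5 z78.2 rho43.9 w16.8 th_f84.1 tilt [ 0. -0.] Fpush-0.17 F[ 0.23  0.57 -0.28] wid-0.2
t5.8 z78.2 rho43.9 w16.8 th_f82.1 tilt [-0. -0.] Fpush0.57 F[-0.56  0.18 -0.26] wid0.2
t6.1 z78.2 rho43.9 w16.8 th_f80.1 tilt [-0. -0.] Fpush0.12 F[ 0.12  1.34 -0.02] wid-0.1
t6.4 z78.2 rho43.9 w16.7 th_f78.1 tilt [-0. -0.] Fpush-0.26 F[-0.14 -1.91  0.21] wid-0.1
t6.6 z78.2 rho43.9 w16.7 th_f77.1 tilt [-0. -0.] Fpush0.80 F[-0.82 -0.01 -0.11] wid-0.0
t6.8 z78.2 rho43.9 w16.7 th_f76.1 tilt [-0. -0.] Fpush-0.18 F[ 0.15 -0.13 -0.13] wid0.2
t7.0 z78.2 rho44.0 w16.6 th_f75.1 tilt [ 0. -0.] Fpush0.06 F[-0.1  -0.12  0.07] wid0.2
t7.2 z78.2 rho43.9 w16.7 th_f74.1 tilt [-0. -0.] Fpush1.22 F[-1.3  -0.11 -0.29] wid-0.4
t7.4 z78.2 rho44.0 w16.6 th_f73.1 tilt [ 0. -0.] Fpush-0.40 F[ 0.22 -0.65  0.69] wid-0.2
```

The force readings don't settle it, so I'll look.

```bash
python3 - <<'E'
from h import *
im=capture("side");a=cv2.resize(im[210:330,300:420],(600,600),interpolation=cv2.INTER_CUBIC).copy()
def mk(P,col):
    for u in proj("side",P): cv2.circle(a,tuple(int(v) for v in (u-[300,210])*5),4,col,-1)
for base,col in((86.3,(255,0,0)),(62.3,(0,255,0))):
    mk([[O[0]/1e3+r*np.cos(np.radians(base+k)),O[1]/1e3+r*np.sin(np.radians(base+k)),.088] for k,r in((0,.058),(-120,.074),(120,.058))],col)
cv2.imwrite("pics/e.png",a[:,:,::-1]);st()
E
```

```text
t7.5 z78.2 rho44.0 w16.6 th_f73.1 tilt [ 0. -0.] Fpush-0.91 F[ 0.98  0.08 -0.12] wid-0.1
```

View pics/e.png

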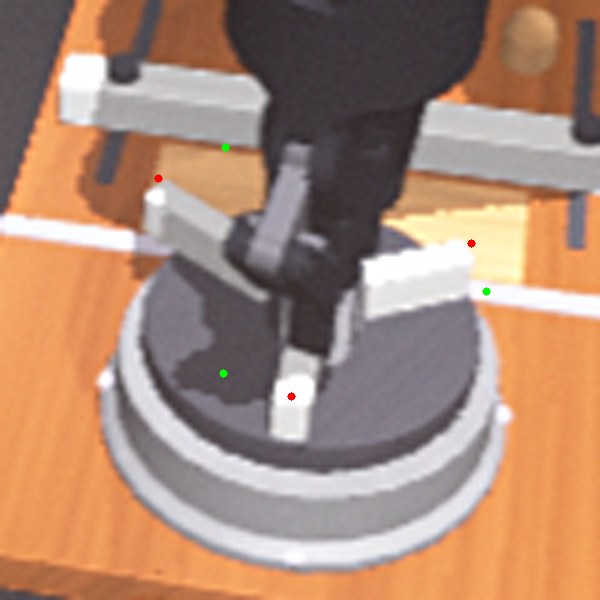

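```bash
python3 - <<'E'
from h import *
s=sense();M=R.from_quat(s["tool_rot"],scalar_first=True).as_matrix();p=s["tcp_pos"]
f=lambda P:((proj("side",P)-[300,210])*5).round(0).tolist()
print("tcp",p,f(p))
for y in(0,-.03):print(y,f([p+M@np.array([a,y,b]) for a in(-.0145,.0145) for b in(-.011,.011)]))
c=np.r_[O/1e3,.088];print("axis",f(c))
for uv in([290,385],[158,195],[468,250]): print(ray("side",[[300+uv[0]/5,210+uv[1]/5]],.088))
E
```

```text
tcp [0.52865801 0.12519777 0.07821798] [[313.0, 395.0]]
0 [[299.0, 356.0], [359.0, 377.0], [266.0, 413.0], [328.0, 435.0]]
-0.03 [[305.0, 293.0], [367.0, 314.0], [272.0, 350.0], [335.0, 372.0]]
axis [[318.0, 276.0]]
[[0.53648115 0.13129873 0.088     ]]
[[0.59239599 0.04600857 0.088     ]]
[[0.48089417 0.05602996 0.088     ]]
```

```bash
python3 - <<'E'
from h import *
for z in(.1084,.1184,.1284): print(z,((proj("side",[.505,.1172,z])-[280,190])*3).round(0))
print(grasp_offset)
E
python3 -m jog '[[[-0.57,0,1.58],[0,-2,0]],[[-0.57,0,1.58],[0,-2,0]],[[-0.57,0,1.58],[0,-2,0]],[[-0.57,0,1.58],[0,-2,0]],[[-0.57,0,1.58],[0,-2,0]],[[-0.57,0,1.58],[0,-2,0]],[[-0.57,0,1.58],[0,-2,0]],[[-0.57,0,1.58],[0,-2,0]],[[-0.57,0,1.58],[0,-2,0]],[[-0.57,0,1.58],[0,-2,0]]]' >/dev/null
python3 -m jog '[[[-0.57,0,1.58],[0,-2,0]],[[-0.57,0,1.58],[0,-2,0]],[[-0.57,0,1.58],[0,-2,0]],[[-0.57,0,1.58],[0,-2,0]],[[-0.57,0,1.58],[0,-2,0]],[[0,0,0],[0,0,0]],[[0,0,0],[0,0,0]]]' >/dev/null
python3 - <<'E'
from h import *
st();s=sense();M=R.from_quat(s["tool_rot"],scalar_first=True).as_matrix();p=s["tcp_pos"]
a=cv2.resize(capture("side")[220:320,310:420],None,fx=7,fy=6,interpolation=cv2.INTER_CUBIC)
for d,c in((0,(255,0,0)),(.01,(255,255,0)),(.02,(0,255,0))):
    u=(proj("side",p+[0,0,d])[0]-[310,220])*[7,6];cv2.circle(a,(int(u[0]),int(u[1])),3,c,-1)
cv2.imwrite("pics/f.png",a[:,:,::-1])
E
```

```text
0.1084 [[296. 254.]]
0.1184 [[298. 241.]]
0.1284 [[300. 228.]]
0.0187
t9.2 z78.2 rho44.7 w17.3 th_f103.0 tilt [-0. -0.] Fpush-0.84 F[ 0.91 -0.19  0.44] wid0.2
```

View pics/f.png

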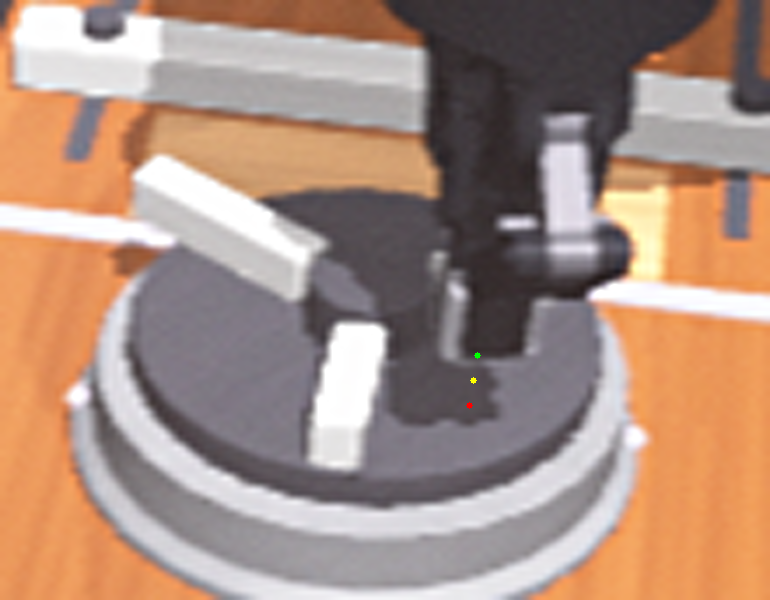

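The side view shows the visible tip about 14 px higher than the TCP projects, so the fingertip is well above the disc. It passed over the rib and the dial hasn't moved. I'll descend in small guarded steps.

```bash
s(){ python3 -c "
from h import *
st()"; }
python3 -m jog '[[[0,2,0],[0,0,0]],[[0,2,0],[0,0,0]],[[0,0,0],[0,0,0]]]' >/dev/null; s
python3 -m jog '[[[0,2,0],[0,0,0]],[[0,0,0],[0,0,0]]]' >/dev/null; s
python3 -m jog '[[[0,1,0],[0,0,0]],[[0,0,0],[0,0,0]]]' >/dev/null; s
python3 -m jog '[[[0,1,0],[0,0,0]],[[0,0,0],[0,0,0]]]' >/dev/null; s
```

```text
t9.5 z73.7 rho44.8 w17.7 th_f103.1 tilt [0.    0.001] Fpush0.45 F[-0.38 -0.34 -0.59] wid-0.1
t9.7 z71.9 rho44.8 w17.6 th_f103.1 tilt [0.    0.001] Fpush-0.39 F[ 0.62 -0.95 -0.08] wid-0.1
t9.9 z71.1 rho44.8 w17.5 th_f103.1 tilt [0. 0.] Fpush-1.18 F[ 1.36 -0.63  1.71] wid-0.0
t10.1 z70.1 rho44.7 w17.4 th_f103.1 tilt [0. 0.] Fpush-0.29 F[ 0.36 -0.29  0.06] wid-0.0
```

```bash
s(){ python3 -c "
from h import *
st()"; }
python3 -m jog '[[[0,1,0],[0,0,0]],[[0,0,0],[0,0,0]]]' >/dev/null; s
python3 -m jog '[[[0,1,0],[0,0,0]],[[0,0,0],[0,0,0]]]' >/dev/null; s
python3 -m jog '[[[0,1,0],[0,0,0]],[[0,0,0],[0,0,0]]]' >/dev/null; s
python3 -m jog '[[[0,1,0],[0,0,0]],[[0,0,0],[0,0,0]]]' >/dev/null; s
python3 - <<'E'
from h import *
s=sense();p=s["tcp_pos"]
a=cv2.resize(capture("side")[220:320,310:420],None,fx=7,fy=6,interpolation=cv2.INTER_CUBIC)
u=(proj("side",p)[0]-[310,220])*[7,6];cv2.circle(a,(int(u[0]),int(u[1])),3,(255,0,0),-1)
cv2.imwrite("pics/g.png",a[:,:,::-1])
E
```

```text
t10.3 z69.1 rho44.8 w17.4 th_f103.1 tilt [0. 0.] Fpush-0.28 F[ 0.12  0.74 -0.09] wid-0.3
t10.5 z68.1 rho44.7 w17.5 th_f103.1 tilt [0. 0.] Fpush-0.12 F[ 0.11  0.08 -0.16] wid0.4
t10.7 z67.0 rho44.8 w17.5 th_f103.1 tilt [0. 0.] Fpush0.54 F[-0.6   0.21 -0.29] wid0.3
t10.9 z66.0 rho44.8 w17.5 th_f103.1 tilt [0. 0.] Fpush-0.66 F[ 0.81 -0.57  0.72] wid0.0
```

View pics/g.png

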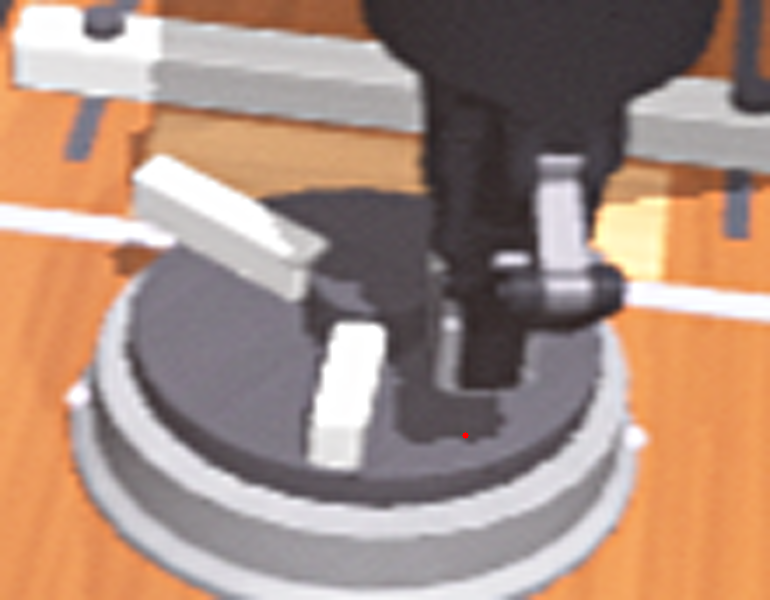

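```bash
s(){ python3 -c "
from h import *
st()"; }
for i in 1; do
python3 -m jog '[[[0,1,0],[0,0,0]],[[0,1,0],[0,0,0]],[[0,0,0],[0,0,0]]]' >/dev/null; s
python3 -m jog '[[[0,1,0],[0,0,0]],[[0,1,0],[0,0,0]],[[0,0,0],[0,0,0]]]' >/dev/null; s
python3 -m jog '[[[0,1,0],[0,0,0]],[[0,1,0],[0,0,0]],[[0,0,0],[0,0,0]]]' >/dev/null; s
python3 -m jog '[[[0,1,0],[0,0,0]],[[0,1,0],[0,0,0]],[[0,0,0],[0,0,0]]]' >/dev/null; s
done
python3 - <<'E'
from h import *
s=sense();p=s["tcp_pos"]
a=cv2.resize(capture("side")[220:320,310:420],None,fx=7,fy=6,interpolation=cv2.INTER_CUBIC)
cv2.imwrite("pics/i.png",a[:,:,::-1])
E
```

```text
t11.2 z64.0 rho44.8 w17.6 th_f103.1 tilt [0. 0.] Fpush-0.07 F[ 0.21 -0.61 -0.43] wid0.2
t11.6 z62.0 rho44.8 w17.5 th_f103.1 tilt [0. 0.] Fpush0.84 F[-0.81 -0.25  0.12] wid0.1
t11.8 z60.0 rho44.8 w17.5 th_f103.1 tilt [0. 0.] Fpush-0.37 F[ 0.3   0.34 -0.79] wid0.0
t12.2 z58.0 rho44.8 w17.5 th_f103.1 tilt [0. 0.] Fpush0.44 F[-0.39 -0.23  0.05] wid0.1
```

View pics/i.png

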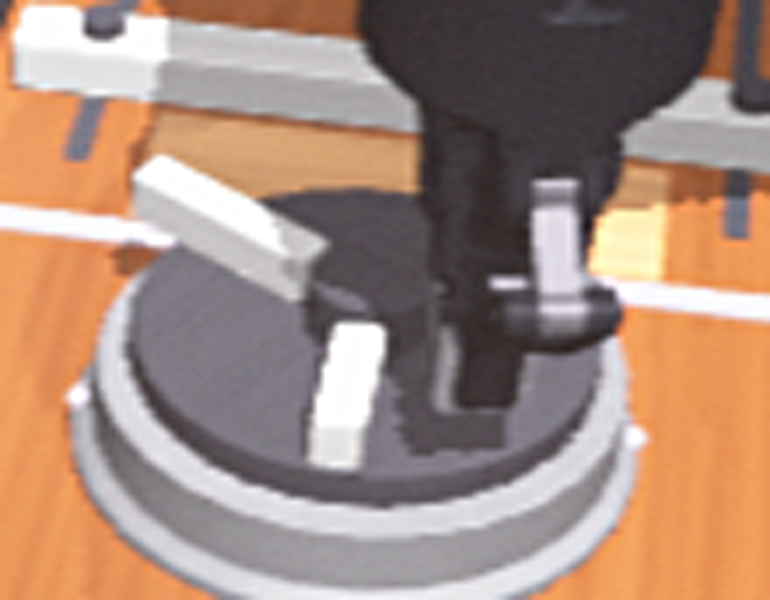

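```bash
s(){ python3 -c "
from h import *
st()"; }
python3 -m jog '[[[0,1,0],[0,0,0]],[[0,1,0],[0,0,0]],[[0,0,0],[0,0,0]]]' >/dev/null; s
python3 -m jog '[[[0,1,0],[0,0,0]],[[0,1,0],[0,0,0]],[[0,0,0],[0,0,0]]]' >/dev/null; s
python3 -m jog '[[[0,1,0],[0,0,0]],[[0,1,0],[0,0,0]],[[0,0,0],[0,0,0]]]' >/dev/null; s
python3 -m jog '[[[0,1,0],[0,0,0]],[[0,1,0],[0,0,0]],[[0,0,0],[0,0,0]]]' >/dev/null; s
python3 - <<'E'
from h import *
s=sense();p=s["tcp_pos"]
for (c,r),pt,z in(((480,410),[.5018,.1308],.058),):
    for zz in(.07,.08,.085,.09,.1): print(zz,ray("side",[[310+c/7,220+r/6]],zz).round(4))
E
```

```text
t12.5 z56.0 rho44.8 w17.5 th_f103.1 tilt [0. 0.] Fpush-0.29 F[0.18 0.53 1.25] wid-0.2
t12.8 z54.0 rho44.8 w17.5 th_f103.1 tilt [0. 0.] Fpush-0.32 F[ 0.44 -0.48 -0.79] wid-0.4
t13.1 z52.0 rho44.8 w17.5 th_f103.1 tilt [0. 0.] Fpush0.40 F[-0.38 -0.17 -0.41] wid0.0
t13.4 z50.0 rho44.8 w17.5 th_f103.1 tilt [0. 0.] Fpush-0.63 F[0.54 0.45 0.45] wid0.0
0.07 [[0.502  0.1115 0.07  ]]
0.08 [[0.5024 0.121  0.08  ]]
0.085 [[0.5026 0.1257 0.085 ]]
0.09 [[0.5028 0.1305 0.09  ]]
0.1 [[0.5031 0.14   0.1   ]]
```

```bash
s(){ python3 -c "
from h import *
st()"; }
python3 -m jog '[[[0,1,0],[0,0,0]],[[0,1,0],[0,0,0]],[[0,0,0],[0,0,0]]]' >/dev/null; s
python3 -m jog '[[[0,1,0],[0,0,0]],[[0,0,0],[0,0,0]]]' >/dev/null; s
python3 -m jog '[[[0,1,0],[0,0,0]],[[0,0,0],[0,0,0]]]' >/dev/null; s
python3 - <<'E'
from h import *
a=cv2.resize(capture("side")[220:320,310:420],None,fx=7,fy=6,interpolation=cv2.INTER_CUBIC)
cv2.imwrite("pics/k.png",a[:,:,::-1])
E
```

```text
t13.7 z48.0 rho44.7 w17.5 th_f103.1 tilt [0. 0.] Fpush-0.58 F[0.22 1.65 0.73] wid-0.2
t13.9 z47.1 rho44.7 w17.4 th_f103.1 tilt [0. 0.] Fpush0.00 F[ 0.04 -0.17  0.2 ] wid0.2
t14.1 z46.1 rho44.8 w17.4 th_f103.1 tilt [0. 0.] Fpush0.30 F[-0.21 -0.44 -0.92] wid-0.3
```

View pics/k.png

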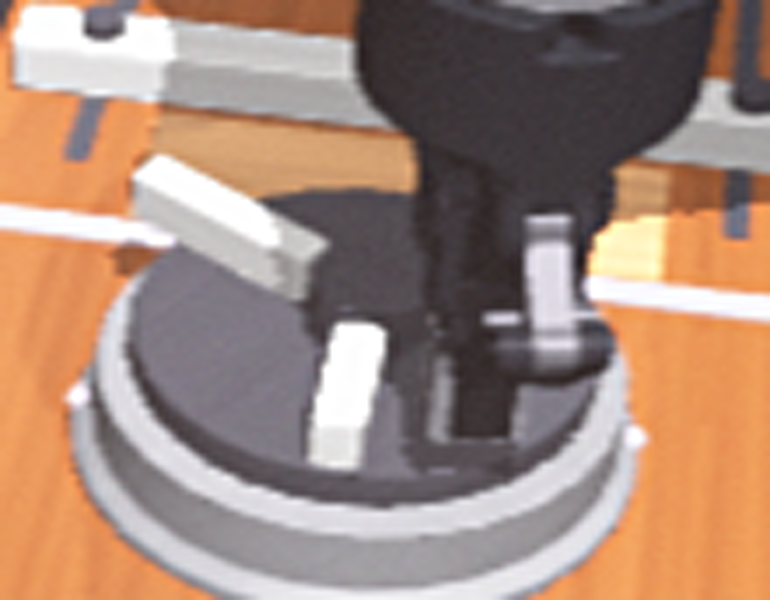

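The tip is now about 6–8 mm above the disc, beside the rib with a gap of about 13 mm, and the force is nil. I'll push now.

```bash
s(){ python3 -c "
from h import *
st()"; }
python3 -m jog '[[[0.57,0,-1.58],[0,2,0]],[[0.57,0,-1.58],[0,2,0]],[[0.57,0,-1.58],[0,2,0]],[[0.57,0,-1.58],[0,2,0]],[[0.57,0,-1.58],[0,2,0]],[[0.57,0,-1.58],[0,2,0]],[[0.57,0,-1.58],[0,2,0]],[[0,0,0],[0,0,0]]]' >/dev/null; s
python3 -m jog '[[[0.29,0,-0.79],[0,1,0]],[[0.29,0,-0.79],[0,1,0]],[[0,0,0],[0,0,0]]]' >/dev/null; s
python3 -m jog '[[[0.29,0,-0.79],[0,1,0]],[[0.29,0,-0.79],[0,1,0]],[[0,0,0],[0,0,0]]]' >/dev/null; s
python3 -m jog '[[[0.29,0,-0.79],[0,1,0]],[[0.29,0,-0.79],[0,1,0]],[[0,0,0],[0,0,0]]]' >/dev/null; s
python3 -m jog '[[[0.29,0,-0.79],[0,1,0]],[[0.29,0,-0.79],[0,1,0]],[[0,0,0],[0,0,0]]]' >/dev/null; s
python3 -m jog '[[[0.29,0,-0.79],[0,1,0]],[[0.29,0,-0.79],[0,1,0]],[[0,0,0],[0,0,0]]]' >/dev/null; s
python3 -m jog '[[[0.29,0,-0.79],[0,1,0]],[[0,0,0],[0,0,0]]]' >/dev/null; s
python3 -m jog '[[[0.29,0,-0.79],[0,1,0]],[[0,0,0],[0,0,0]]]' >/dev/null; s
python3 -m jog '[[[0.29,0,-0.79],[0,1,0]],[[0,0,0],[0,0,0]]]' >/dev/null; s
python3 -m jog '[[[0.29,0,-0.79],[0,1,0]],[[0,0,0],[0,0,0]]]' >/dev/null; s
python3 -m jog '[[[0.29,0,-0.79],[0,1,0]],[[0,0,0],[0,0,0]]]' >/dev/null; s
```

```text
t14.9 z46.3 rho44.7 w17.1 th_f89.1 tilt [ 0. -0.] Fpush0.01 F[-0.01  0.01 -0.2 ] wid0.0
t15.2 z46.2 rho44.7 w17.2 th_f87.1 tilt [ 0. -0.] Fpush-0.68 F[0.74 1.16 0.  ] wid0.1
t15.6 z46.2 rho44.7 w17.2 th_f85.1 tilt [-0.  0.] Fpush-0.67 F[ 0.56 -1.29  0.78] wid0.0
t15.8 z46.1 rho44.7 w17.4 th_f83.1 tilt [-0.  0.] Fpush1.89 F[-1.82  0.68  1.62] wid0.2
t16.1 z46.1 rho44.7 w17.4 th_f81.1 tilt [0. 0.] Fpush1.70 F[-1.66  0.36  0.49] wid0.1
t16.4 z46.2 rho44.7 w17.2 th_f79.1 tilt [0. 0.] Fpush1.95 F[-1.81  0.91  0.08] wid0.0
t16.6 z46.1 rho44.7 w17.2 th_f78.1 tilt [ 0. -0.] Fpush2.00 F[-1.78  1.23  0.18] wid0.0
t16.9 z46.2 rho44.8 w17.1 th_f77.1 tilt [ 0. -0.] Fpush0.96 F[-0.53  1.95 -1.1 ] wid0.1
t17.1 z46.2 rho44.7 w16.9 th_f76.1 tilt [ 0. -0.] Fpush0.39 F[-0.23  0.69 -1.1 ] wid0.1
t17.2 z46.3 rho44.6 w16.7 th_f75.1 tilt [-0.    -0.001] Fpush-0.02 F[-0.1  -0.45 -0.21] wid-0.1
t17.4 z46.4 rho44.6 w16.6 th_f74.1 tilt [ 0.    -0.001] Fpush0.33 F[-0.34  0.01  0.47] wid-0.5
```

That gave contact near 84°, a rise to about 2 N, then a drop to zero at about 76°. That looks like click 1. I'll confirm it numerically from the fence in the pictures.

```bash
cat >> h.py <<'E'
def fence():
    im=capture("top");h=cv2.imread("pics/top0.png")[:,:,::-1]
    o=[]
    for I in(h,im):
        r=[]
        for row in list(range(228,244,2))+list(range(252,344,4)):
            c=np.where((I[row,355:430].min(1)>205))[0]
            if 5<=len(c)<=14 and np.ptp(c)<15: r.append((row,355+c.mean()))
        o.append(dict(r))
    k=[x for x in o[0] if x in o[1]]
    p0=np.array([ray("top",[[o[0][x],x]],.043)[0,1] for x in k]);p1=np.array([ray("top",[[o[1][x],x]],.043)[0,1] for x in k])
    d=(p0-p1)*1e3
    print("fence rows",len(k),"shift mm median",np.median(d).round(2),d.round(1))
E
python3 -c "
from h import *
fence()"
```

```text
fence rows 9 shift mm median 2.87 [2.9 2.9 3.6 2.8 1.9 2.8 4.7 7.6 9.4]
```

```bash
cat >> h.py <<'E'
def prof(offs):
    "mean brightness under each rib's top centreline in the side view, per dial turn"
    im=cv2.cvtColor(capture("side"),cv2.COLOR_RGB2GRAY).astype(np.float32)
    for base,rr in((86.5,(.04,.047,.054)),(-153.5,(.035,.042,.05)),(-33.5,(.04,.05,.06,.068))):
        v=[]
        for k in offs:
            t=np.radians(base-k);P=[[O[0]/1e3+r*np.cos(t),O[1]/1e3+r*np.sin(t),.088] for r in rr]
            u=proj("side",P).astype(np.float32)
            v.append(int(cv2.remap(im,u[:,0].reshape(1,-1),u[:,1].reshape(1,-1),cv2.INTER_LINEAR).mean()))
        print(base,dict(zip(offs,v)))
E
python3 - <<'E'
from h import *
prof(range(-6,38,3))
a=capture("side");cv2.imwrite("pics/click1.png",a[:,:,::-1])
b=cv2.imread("pics/side0.png")[:,:,::-1]
# fence left (far) end, side view
for I in(b,a):
    m=(I[215:245,305:330].min(2)>190);y,x=np.where(m);print(len(x),x.min()+305,y.mean()+215,x.mean()+305)
E
```

```text
86.5 {-6: 55, -3: 55, 0: 54, 3: 59, 6: 100, 9: 132, 12: 129, 15: 139, 18: 137, 21: 102, 24: 83, 27: 86, 30: 82, 33: 77, 36: 79}
-153.5 {-6: 177, -3: 176, 0: 165, 3: 156, 6: 169, 9: 216, 12: 252, 15: 254, 18: 254, 21: 254, 24: 246, 27: 237, 30: 233, 33: 230, 36: 228}
-33.5 {-6: 152, -3: 149, 0: 153, 3: 164, 6: 187, 9: 200, 12: 198, 15: 190, 18: 156, 21: 141, 24: 139, 27: 109, 30: 59, 33: 55, 36: 56}
208 312 228.5625 320.3942307692308
153 312 226.41176470588235 318.3137254901961
```

The ribs and the fence both show the dial at about 12–13°. It is still held at the half-way point and hasn't snapped yet, so I'll keep going.

```bash
s(){ python3 -c "
from h import *
st()"; }
python3 -m jog '[[[0.29,0,-0.79],[0,1,0]],[[0,0,0],[0,0,0]]]' >/dev/null; s
python3 -m jog '[[[0.29,0,-0.79],[0,1,0]],[[0,0,0],[0,0,0]]]' >/dev/null; s
python3 -c "
from h import *
fence();prof(range(0,40,3))"
```

```text
t17.8 z46.3 rho44.6 w17.0 th_f73.1 tilt [ 0. -0.] Fpush0.15 F[-0.19 -0.11  0.5 ] wid0.4
t18.0 z46.2 rho44.7 w17.0 th_f72.1 tilt [ 0. -0.] Fpush-0.12 F[-0.01 -0.44 -0.61] wid-0.0
fence rows 8 shift mm median 5.22 [ 4.8  4.8  5.7  4.7  4.7  5.7  8.5 10.4]
86.5 {0: 54, 3: 52, 6: 65, 9: 93, 12: 109, 15: 106, 18: 115, 21: 133, 24: 134, 27: 140, 30: 116, 33: 85, 36: 77, 39: 80}
-153.5 {0: 168, 3: 163, 6: 159, 9: 157, 12: 155, 15: 157, 18: 198, 21: 243, 24: 254, 27: 254, 30: 254, 33: 254, 36: 247, 39: 235}
-33.5 {0: 156, 3: 154, 6: 151, 9: 150, 12: 144, 15: 144, 18: 160, 21: 157, 24: 138, 27: 76, 30: 53, 33: 55, 36: 55, 39: 55}
```

Click 1 is confirmed: the fence has moved 5.2 mm and the ribs are at about 24°. The snap came at a tool angle of 73°, so the next ones should come at about 49°, 25° and 1°.

```bash
s(){ python3 -c "
from h import *
st()"; }
python3 -m jog '[[[0.29,0,-0.79],[0,1,0]],[[0.29,0,-0.79],[0,1,0]],[[0.29,0,-0.79],[0,1,0]],[[0.29,0,-0.79],[0,1,0]],[[0.29,0,-0.79],[0,1,0]],[[0.29,0,-0.79],[0,1,0]],[[0.29,0,-0.79],[0,1,0]],[[0.29,0,-0.79],[0,1,0]],[[0.29,0,-0.79],[0,1,0]],[[0.29,0,-0.79],[0,1,0]]]' >/dev/null; s
python3 -m jog '[[[0.29,0,-0.79],[0,1,0]],[[0.29,0,-0.79],[0,1,0]],[[0.29,0,-0.79],[0,1,0]],[[0.29,0,-0.79],[0,1,0]],[[0.29,0,-0.79],[0,1,0]],[[0,0,0],[0,0,0]]]' >/dev/null; s
python3 -m jog '[[[0.29,0,-0.79],[0,1,0]],[[0.29,0,-0.79],[0,1,0]],[[0.29,0,-0.79],[0,1,0]],[[0.29,0,-0.79],[0,1,0]],[[0,0,0],[0,0,0]]]' >/dev/null; s
python3 -m jog '[[[0.29,0,-0.79],[0,1,0]],[[0.29,0,-0.79],[0,1,0]],[[0,0,0],[0,0,0]]]' >/dev/null; s
python3 -m jog '[[[0.29,0,-0.79],[0,1,0]],[[0.29,0,-0.79],[0,1,0]],[[0,0,0],[0,0,0]]]' >/dev/null; s
python3 -m jog '[[[0.29,0,-0.79],[0,1,0]],[[0.29,0,-0.79],[0,1,0]],[[0,0,0],[0,0,0]]]' >/dev/null; s
python3 -c "
from h import *
fence();prof(range(24,60,3))"
```

```text
t19.1 z46.2 rho44.6 w17.1 th_f62.0 tilt [-0.  0.] Fpush0.61 F[-0.29  0.76  0.12] wid-0.2
t19.7 z46.1 rho44.7 w17.1 th_f57.1 tilt [0. 0.] Fpush1.89 F[-1.09  1.79  0.53] wid0.1
t20.2 z46.2 rho44.8 w16.7 th_f53.1 tilt [ 0.    -0.001] Fpush1.33 F[-0.9   1.02 -0.38] wid0.0
t20.5 z46.3 rho44.6 w16.5 th_f51.1 tilt [ 0.    -0.001] Fpush-0.21 F[ 0.22 -0.06  0.15] wid0.1
t20.8 z46.3 rho44.6 w16.7 th_f49.0 tilt [ 0. -0.] Fpush1.69 F[-1.42  0.94 -0.6 ] wid-0.1
t21.1 z46.2 rho44.7 w16.8 th_f47.1 tilt [ 0. -0.] Fpush-0.32 F[ 0.47  0.03 -0.59] wid-0.2
fence rows 8 shift mm median 11.37 [11.4 10.4 10.4 10.4 11.4 12.3 13.2 15.1]
86.5 {24: 57, 27: 56, 30: 54, 33: 58, 36: 63, 39: 59, 42: 58, 45: 60, 48: 61, 51: 65, 54: 65, 57: 65}
-153.5 {24: 138, 27: 124, 30: 119, 33: 119, 36: 117, 39: 119, 42: 151, 45: 235, 48: 254, 51: 254, 54: 254, 57: 254}
-33.5 {24: 54, 27: 54, 30: 54, 33: 53, 36: 54, 39: 53, 42: 53, 45: 53, 48: 52, 51: 52, 54: 53, 57: 53}
```

Click 2 is confirmed: the fence has moved about 10.5 mm, and the rib edge has moved 24° further. On to click 3.

```bash
s(){ python3 -c "
from h import *
st()"; }
python3 -m jog '[[[0.29,0,-0.79],[0,1,0]],[[0.29,0,-0.79],[0,1,0]],[[0.29,0,-0.79],[0,1,0]],[[0.29,0,-0.79],[0,1,0]],[[0.29,0,-0.79],[0,1,0]],[[0.29,0,-0.79],[0,1,0]],[[0.29,0,-0.79],[0,1,0]],[[0.29,0,-0.79],[0,1,0]],[[0.29,0,-0.79],[0,1,0]],[[0.29,0,-0.79],[0,1,0]]]' >/dev/null; s
python3 -m jog '[[[0.29,0,-0.79],[0,1,0]],[[0.29,0,-0.79],[0,1,0]],[[0.29,0,-0.79],[0,1,0]],[[0.29,0,-0.79],[0,1,0]],[[0.29,0,-0.79],[0,1,0]],[[0,0,0],[0,0,0]]]' >/dev/null; s
python3 -m jog '[[[0.29,0,-0.79],[0,1,0]],[[0.29,0,-0.79],[0,1,0]],[[0.29,0,-0.79],[0,1,0]],[[0.29,0,-0.79],[0,1,0]],[[0,0,0],[0,0,0]]]' >/dev/null; s
python3 -m jog '[[[0.29,0,-0.79],[0,1,0]],[[0.29,0,-0.79],[0,1,0]],[[0,0,0],[0,0,0]]]' >/dev/null; s
python3 -m jog '[[[0.29,0,-0.79],[0,1,0]],[[0.29,0,-0.79],[0,1,0]],[[0,0,0],[0,0,0]]]' >/dev/null; s
python3 -m jog '[[[0.29,0,-0.79],[0,1,0]],[[0,0,0],[0,0,0]]]' >/dev/null; s
python3 -c "
from h import *
fence();prof(range(54,90,3))"
```

```text
t22.2 z46.1 rho44.6 w17.1 th_f37.0 tilt [-0.  0.] Fpush1.03 F[-0.63  0.81  0.36] wid0.2
t22.8 z46.2 rho44.7 w16.8 th_f32.1 tilt [-0.  0.] Fpush2.19 F[-1.59  1.58  0.67] wid-0.1
t23.3 z46.2 rho44.8 w16.2 th_f28.1 tilt [ 0.    -0.001] Fpush-0.67 F[-0.62 -1.09 -0.06] wid0.6
t23.6 z46.3 rho44.8 w16.4 th_f26.0 tilt [ 0. -0.] Fpush0.25 F[ 0.19  0.37 -0.47] wid-0.1
t23.9 z46.2 rho44.7 w16.6 th_f24.0 tilt [ 0. -0.] Fpush1.16 F[-0.59  1.    0.1 ] wid0.2
t24.1 z46.2 rho44.7 w16.7 th_f23.1 tilt [-0. -0.] Fpush-0.52 F[ 0.2  -0.48 -0.02] wid0.2
fence rows 7 shift mm median 17.07 [15.2 15.2 16.1 17.1 18.9 19.9 20.8]
86.5 {54: 91, 57: 78, 60: 59, 63: 60, 66: 63, 69: 61, 72: 60, 75: 60, 78: 59, 81: 58, 84: 59, 87: 60}
-153.5 {54: 122, 57: 121, 60: 118, 63: 117, 66: 157, 69: 243, 72: 254, 75: 254, 78: 254, 81: 253, 84: 229, 87: 200}
-33.5 {54: 55, 57: 68, 60: 86, 63: 92, 66: 88, 69: 67, 72: 60, 75: 58, 78: 61, 81: 110, 84: 170, 87: 187}
```

Click 3 is confirmed: the rib edge moved another 24° and the fence is at about 15.2 mm. Now the last click.

```bash
s(){ python3 -c "
from h import *
st()"; }
python3 -m jog '[[[0.29,0,-0.79],[0,1,0]],[[0.29,0,-0.79],[0,1,0]],[[0.29,0,-0.79],[0,1,0]],[[0.29,0,-0.79],[0,1,0]],[[0.29,0,-0.79],[0,1,0]],[[0.29,0,-0.79],[0,1,0]],[[0.29,0,-0.79],[0,1,0]],[[0.29,0,-0.79],[0,1,0]],[[0.29,0,-0.79],[0,1,0]],[[0.29,0,-0.79],[0,1,0]]]' >/dev/null; s
python3 -m jog '[[[0.29,0,-0.79],[0,1,0]],[[0.29,0,-0.79],[0,1,0]],[[0.29,0,-0.79],[0,1,0]],[[0.29,0,-0.79],[0,1,0]],[[0.29,0,-0.79],[0,1,0]],[[0,0,0],[0,0,0]]]' >/dev/null; s
python3 -m jog '[[[0.29,0,-0.79],[0,1,0]],[[0.29,0,-0.79],[0,1,0]],[[0.29,0,-0.79],[0,1,0]],[[0.29,0,-0.79],[0,1,0]],[[0,0,0],[0,0,0]]]' >/dev/null; s
python3 -m jog '[[[0.29,0,-0.79],[0,1,0]],[[0.29,0,-0.79],[0,1,0]],[[0,0,0],[0,0,0]]]' >/dev/null; s
python3 -m jog '[[[0.29,0,-0.79],[0,1,0]],[[0.29,0,-0.79],[0,1,0]],[[0,0,0],[0,0,0]]]' >/dev/null; s
python3 -c "
from h import *
fence();prof(range(75,114,3))"
```

```text
t25.2 z46.2 rho44.7 w17.0 th_f13.0 tilt [-0.  0.] Fpush2.50 F[-0.78  2.38  0.14] wid0.3
t25.8 z46.2 rho44.8 w16.5 th_f8.1 tilt [-0. -0.] Fpush2.45 F[-1.3   2.29  1.08] wid-0.3
t26.3 z46.3 rho45.1 w16.1 th_f4.0 tilt [ 0.001 -0.001] Fpush0.67 F[-0.25  0.65  0.3 ] wid0.3
t26.6 z46.2 rho45.0 w16.4 th_f2.1 tilt [ 0. -0.] Fpush0.79 F[ 0.29  0.8  -0.25] wid0.2
t26.9 z46.2 rho44.9 w16.5 th_f0.0 tilt [ 0. -0.] Fpush-0.97 F[ 0.41 -0.97 -0.29] wid-0.1
fence rows 5 shift mm median 21.87 [21.9 23.8 24.7 14.1 15. ]
86.5 {75: 140, 78: 133, 81: 113, 84: 73, 87: 60, 90: 64, 93: 62, 96: 60, 99: 61, 102: 61, 105: 65, 108: 73, 111: 87}
-153.5 {75: 122, 78: 122, 81: 121, 84: 120, 87: 124, 90: 182, 93: 250, 96: 254, 99: 254, 102: 254, 105: 250, 108: 186, 111: 142}
-33.5 {75: 192, 78: 206, 81: 207, 84: 221, 87: 230, 90: 245, 93: 254, 96: 253, 99: 254, 102: 249, 105: 232, 108: 224, 111: 222}
```

The fourth click has dropped in: the rib edge moved another 24°, which makes 96° in all. I'll back off a little and lift straight up.

```bash
python3 -m jog '[[[0,-5,1],[0,0,0]],[[0,-10,1],[0,0,0]],[[0,-15,0],[0,0,0]],[[0,-20,0],[0,0,0]],[[0,-20,0],[0,0,0]],[[0,-20,0],[0,0,0]],[[0,-20,0],[0,0,0]],[[0,-20,0],[0,0,0]],[[0,-20,0],[0,0,0]]]'
python3 -m jog '[[[25,0,40],[0,0,0]],[[25,0,40],[0,0,0]],[[25,0,40],[0,0,0]],[[0,0,40],[0,0,0]],[[0,0,0],[0,0,0]],[[0,0,0],[0,0,0]]]'
python3 - <<'E'
from h import *
st();im=capture("top");cv2.imwrite("pics/fin.png",im[:,:,::-1])
try: print(dial(im))
except Exception as e: print(e)
fence();prof(range(84,112,3))
sd=capture("side")
cv2.imwrite("pics/fin2.png",np.hstack([cv2.resize(im,(400,300)),cv2.resize(sd,(400,300))])[:,:,::-1])
E
```

```text
t: 27.9
tcp_pos: [0.5769, 0.097, 0.1989]
tool_rot: [0.707, -0.707, -0.001, -0.0]
wrist_force: [0.0, -0.2, 0.5]
gripper_width: 0.0
t: 28.5
tcp_pos: [0.6512, 0.2581, 0.1972]
tool_rot: [-0.707, 0.707, 0.002, -0.001]
wrist_force: [0.1, -0.4, 0.2]
gripper_width: 0.0003
t28.5 z197.2 rho120.3 w179.3 th_f0.2 tilt [ 0.001 -0.   ] Fpush-0.42 F[ 0.08 -0.42  0.21] wid0.3
(array([0.53204475, 0.0776907 ]), [(131, np.float64(-8.7), np.float64(0.0573)), (139, np.float64(110.5), np.float64(0.0589)), (188, np.float64(-129.5), np.float64(0.0727))])
fence rows 0 shift mm median nan []
86.5 {84: 240, 87: 253, 90: 254, 93: 254, 96: 255, 99: 203, 102: 148, 105: 133, 108: 141, 111: 143}
-153.5 {84: 120, 87: 123, 90: 181, 93: 250, 96: 254, 99: 253, 102: 254, 105: 249, 108: 186, 111: 143}
-33.5 {84: 171, 87: 174, 90: 213, 93: 254, 96: 254, 99: 254, 102: 244, 105: 221, 108: 220, 111: 222}
  return _methods._mean(a, axis=axis, dtype=dtype,
  ret = ret.dtype.type(ret / rcount)
```

View pics/fin2.png

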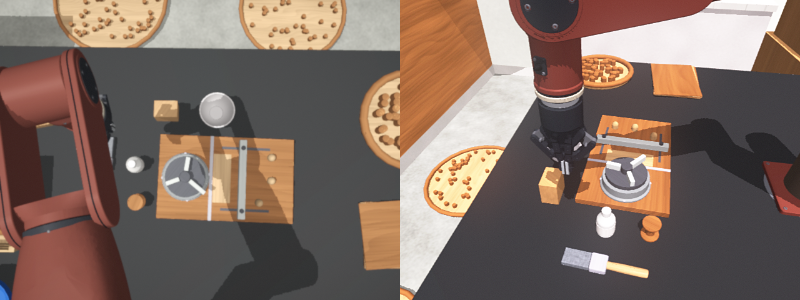

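The final view shows the dial clear of the hand and the carton, bottle, spool, brush, bowl and caps in place. The pointer went from -33.3° to -129.5°, a turn of 96.2°, which is 4 × 24°.

```bash
python3 -c "
from cell import *
print(close_job())"
```

```text
the job is handed in; nothing more can be done
None
```

I turned the dial four clicks clockwise with the closed fingertips pushing one rib, then lifted the hand clear and handed the job in at about 28.6 s.

- **Final check:** From above, the pointer moved from -33.3° to -129.5°. That is 96.2° clockwise, against 96° for four clicks. The hand was clear, the wrist force was near zero, and the other objects looked in place.
- **During the push:** After each of the first three clicks, the ribs had moved on by 24° and the fence by about 5 mm. The push force peaked at about 2 to 2.5 N. After the fourth click the ribs agreed again, but the fence reading was scattered (14 to 25 mm) because the arm blocked the view.
- **Fence not confirmed at the end:** The final fence reading found no usable rows because the fence was in shadow. The fence travel for the fourth click is therefore inferred from the dial angle.
- **What disagreed:** The visible fingertip sat about 30 mm higher than the reported TCP. My first push passed over the rib without moving the dial, so I lowered the hand in small force-checked steps and tried again.

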